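Back off the case vice with its reversible ratchet

TASK

The ratchet on the watch-case vice is still set to tighten. Flip its direction lever over to loosen, then work the ratchet handle back and forth to back the screw off until its stop arm comes up snug against the stop peg: lean on it until you feel it stiffen and sit firmly home, but do not force it and never tighten the screw. Turn the screw only with the ratchet handle, leave the lever set to loosen, and leave the other things on the bench where they are.

Things in the scene. Friction and masses are not known exactly. Their poses are not given: they have to be found in the camera images.
- vice: The whole vice, a fixed grey steel base plate 240 x 130 x 12 mm. Origin: on the screw's vertical axis at table height; z up; x points from the screw axis towards the ratchet handle's middle position, away from the two aluminium jaws that hold a watch case. Two steel posts 10 mm thick, 62 mm high, stand on the base 80 mm from the axis and limit the handle to 0.55 rad either side of x.
- handle (a joint): Angle of the ratchet handle about the screw axis, rad: 0 along the vice's x, growing anticlockwise seen from above (the loosening way); runs from -0.55 to 0.55, where a post stops it. It stays where it is left. Swung the free way it clicks over the teeth (about 1 to 2 N at the grip); one tooth is 0.45 rad, so up to one tooth of every stroke is lost before the ratchet bites.
- handle_grip (a point): Middle of the black handle grip: 140 mm from the screw axis, 53.5 mm above the table. The grip is 20 mm wide, 16 mm high (45.5 to 61.5 mm above the table), 66 mm long (110 to 176 mm from the axis), with the handle running along it. Its x axis points out along the handle. It can be pushed sideways by a finger or straddled or gripped from above.
- pivot (a point): Point on the vertical screw axis, 53.5 mm above the table. The ratchet head is a steel disc of 84 mm diameter about this axis, top at 60 mm above the table.
- lever (a joint): Angle of the direction lever relative to the handle, rad, positive anticlockwise seen from above. -0.5 to -0.4 is tighten: the tab leans to the left of the handle for one looking from the screw axis out along the handle. 0.4 to 0.5 (as far as it goes) is loosen: it leans to the right. In between the ratchet may bite both ways. It stays where it is left; flipping takes 3 to 7 N at the tab.
- lever_tab (a point): Top centre of the lever's upright dark steel tab, 91.5 mm above the table. The tab is 12 mm along the lever, 8 mm across, 30 mm high, on a flat 5 mm lever on the ratchet head (top 60 mm). The lever turns about a vertical pin on the handle 38 mm from the screw axis towards the grip; the tab is 34 mm from that pin, near the screw axis, about 16 mm to one side of it. x axis: from tab to pin.
- screw (a joint): Angle of the screw, rad: 0 at the start, growing as it loosens (anticlockwise seen from above); turning it takes a push of about 3 N at the grip (up to 6 N at speed), and it stays where it is left. It reaches its stop 1.25 to 1.85 rad on, differently each time.
- stop_arm: Flat dark steel finger fixed to the screw beneath the ratchet head, 64 mm long from the screw axis, 8 mm wide, 37 to 44 mm above the table, its last 14 mm upturned to 57 mm; origin on the screw axis at table height, x along the finger. It turns with the screw. Not to be pushed directly.
- stop_point (a point): Top of the upturned end of the stop arm, on its middle line, 56 mm from the screw axis.
- stop_collar: Fixed aluminium part-ring about the screw on the base plate with the stop peg, an upright steel pin, 8 mm diameter, top 57 mm above the table. Origin on the screw axis, 12 mm above the table; peg on its x axis. With the arm on the peg the handle goes stiff the loosening way (about 0.5 N per mm at the grip): a push of 13 to 17 N at the grip held half a second makes it snug; over 19 N strains it.
- stop_peg (a point): Top centre of the stop peg, 56 mm from the screw axis. With the arm against the peg it is 8 mm from stop_point, level.
- driver: Screwdriver with a 150 mm length lying loose beside the vice; leave alone.
- tin: Red round tin, 76 mm diameter, 30 mm high, standing loose beside the vice; leave alone.
- loupe: Black eye loupe, 34 mm diameter, 26 mm high, loose; leave alone.
- oil_jar: Small amber jar with a red cap, 44 mm diameter, 60 mm high, loose; leave alone.
- tweezers: Steel tweezers 120 mm long lying on the bench; leave alone.
- parts_cup: White open cup 60 mm diameter, 25 mm high; leave alone.

How it is judged (in metres and radians):
On the way, in this order (a step that is already met when the one before it is completed fails the run):
1. the direction lever is flipped over to loosen, before the screw is turned (value of joint lever above 0.36 rad and value of joint screw below 0.15 rad), for 0.2 s.
2. the screw is backed off by the ratchet until the stop arm is pressed snug against the stop peg (at least 22 N between them) (contact force between stop_arm and stop_collar above 22 N and value of joint lever above 0.36 rad), for 0.25 s.
At the end, for the whole second after the job is handed in: The lever is set to loosen (above 0.36 rad), the screw is backed off (above 1.1 rad) with its stop arm still at the stop peg (stop_point within 12.5 mm of stop_peg, 8 mm being contact), and screw and handle are at rest (value of joint lever above 0.36 rad and value of joint screw above 1.1 rad and horizontal distance between stop_point and stop_peg below 0.0125 m and velocity of joint screw between -0.05 and 0.05 rad/s and velocity of joint handle between -0.05 and 0.05 rad/s); the robot touches nothing.
It fails at once if the stop is forced: over 42 N between stop arm and peg (about 19 N at the handle's grip) (contact force between stop_arm and stop_collar above 42 N).
It fails at once if the screw is tightened by more than 0.1 rad (value of joint screw below -0.1 rad).
It fails at once if the robot pushes the stop arm itself (contact force between any of the fingers, the arm and stop_arm above 2 N).
It fails at once if a bystander is moved by more than 30 mm (distance of any of driver, tin, loupe, oil_jar, tweezers, parts_cup from where it was at the start of the episode above 0.03 m).
It also fails if it takes over 72 s, if anything falls off the work surface, if the arm or the gripper's body presses on something with over 40 N, if the wrist force passes 120 N, or if a joint passes its speed limit or range.

ROBOT

A 6-joint arm with a two-finger parallel gripper is mounted at the origin on the work surface. World frame = base frame: x ahead of the robot, y to its left, z up, the work surface at z = 0. Lengths are in m, angles in degrees, forces in N, time in s.
With the tool pointing down it reaches from about 0.425 to 0.95 m from the base axis. Payload 14.7 kg.
Tool frame: the origin (TCP) lies midway between the tips of the shut fingers; the grasp point (between the pads) lies 19 mm behind it (pinch_z is the distance from the TCP to the grasp point, in m); z points along the fingers, y is the direction in which the jaws open and shut (so a half turn about z gives the same grasp; the last joint's range is limited). The gripper opens to 85 mm and grips with 20 to 120 N. Pads are 22 mm wide; open, the fingers measure 114 mm over their backs; the gripper's body (76 mm by 85 mm) begins 54 mm behind the grasp point. The pads swing forward as they close: fully open they stand 13 mm farther back than shut.
Start: joints at [-2.67, 27.513, 91.461, -0, 61.026, -2.67], TCP at [0.65, 0, 0.199] pointing down, gripper open.
Joint ranges: [-157.49, 157.49], [-46.99, 117.5], [13.45, 153.17], [-89.5, 269.5], [5.16, 153.95], [-167.48, 167.48]. Speed limits (degrees/s): [108.29, 108.29, 136.94, 172.46, 172.46, 172.46].

INTERFACE

Orientations are given as [roll, pitch, yaw] about the fixed x, y, z axes, in that order (R = Rz(yaw) Ry(pitch) Rx(roll)).
In Python, from rig import observe, camera, hand_in, pinch_z gives the robot as it stands.
- The arm moves only by the shell command python3 -m jog 'ROWS' [FORCE]. ROWS is JSON, a list of rows, each a list of 7 numbers: the turn, a rotation vector about the tool's x, y, z in degrees, then the shift along the tool's x, y, z in mm, then the closure, from 0 (fully open) to 1 (shut). In form: [[wx, wy, wz, x, y, z, hand], ...]. A call has exactly 5 rows; each row shifts and turns the commanded pose from where the row before left it, along the tool's axes as they then stand; what a row does not reach is not made up. A row lasts 1/12 s, in which the tool goes at most 41.7 mm and 7.16 degrees, less where a joint would pass 70% of its speed; a pose out of reach is approached as far as the arm can. A call is refused whole if a number of a shift passes 41.7 or a number of a turn 7.16, either way. A call with a gripper value outside its range is refused whole. The fingers move at their own pace and stop on an object; FORCE is the grip in N (left out, the last holds). Time passes only in rows, so rows that do not move let the fingers close, or fill a call up. It gives the time, the measured TCP pose, the force and the opening at its end, in the units of the state.
- observe(): the state, without advancing time (a new reading comes with each control period).
- camera(name): name is "scene" or "side" or "wrist"; returns a dict with "img" (480x640x3 uint8, red, green, blue), "fx", "fy", "cx", "cy" (pixels), "R" (3x3) and "t" (3): a world point X has camera coordinates R X + t. Camera axes: x right, y down, z forward; pixel columns grow to the right and rows downward; lengths in m; the calibration is good to about 2 mm. A picture is of the moment at which its call begins. There is no depth.
- hand_in(): hands the job in, once; it reports no verdict.
The state is a dict: "time_s": time; "joint_positions": joint angles; "dq": joint speeds; "effort": joint torques, N m; "ee_pos": TCP position; "ee_rot": TCP orientation; "force": force on the tool from outside, world axes, zero at the start; "torque": the same for the moment, N m; "finger_gap": finger opening in m.
Only numpy, scipy, OpenCV 4.12 (cv2) and the standard library are available. Lean on these libraries where they do the work, as an engineer would, in place of code of your own. Each camera call takes 0.05 s, during which the arm holds its last target. There are 200 camera calls.

## Working session

There is one attempt and no reset: what is moved stays moved. The work goes in short steps, Python scripts to look and compute and a shell command to move; the robot and the scene stay as the last step left them, time stands still between calls to the robot, and variables do not carry over. Pictures are saved under pics/ and viewed, about 8 in all and at most 12, crops included, and the job is handed in when it is done.

```bash
mkdir -p pics; ls
python3 - <<'E'
from rig import observe,camera,pinch_z
import cv2,numpy as np
print(observe(),pinch_z)
for n in("scene","side"):
    c=camera(n);cv2.imwrite(f"pics/{n}0.png",c["img"][:,:,::-1]);print(n,c["fx"],c["cx"],c["cy"],np.round(c["R"],3).tolist(),c["t"])
E
```

```text
pics
{'time_s': 0.0, 'joint_positions': array([-2.66750239e+00,  2.75510988e+01,  9.14953155e+01, -6.67829824e-04,
        6.10246731e+01, -2.66832817e+00]), 'dq': array([-0.01656792,  0.01073923,  0.03210429,  0.05983987, -0.02928778,
       -0.04345403]), 'effort': array([ 2.41355090e-03, -9.50650907e+01, -4.30184269e+01, -5.27583288e-04,
        1.24796593e-02,  1.26860105e-04]), 'ee_pos': array([6.49537475e-01, 6.65517601e-05, 1.98048142e-01]), 'ee_rot': array([-1.79928963e+02, -2.72621831e-03,  9.00011480e+01]), 'force': array([ 0.30693648, -0.1112423 ,  0.44875484]), 'torque': array([0.05237268, 0.003687  , 0.01917518]), 'finger_gap': 0.08530348823195051} 0.0187
scene 575.1696137580591 314.1207439762113 238.32459660355036 [[0.722, 0.692, 0.012], [0.562, -0.577, -0.593], [-0.403, 0.435, -0.805]] [-0.39790548 -0.28063949  1.37887379]
side 448.4550062566446 319.78272010462604 244.89142978599068 [[0.848, -0.53, -0.016], [-0.398, -0.616, -0.68], [0.35, 0.582, -0.733]] [-0.47800872  0.28726943  0.68927945]
```

View pics/scene0.png

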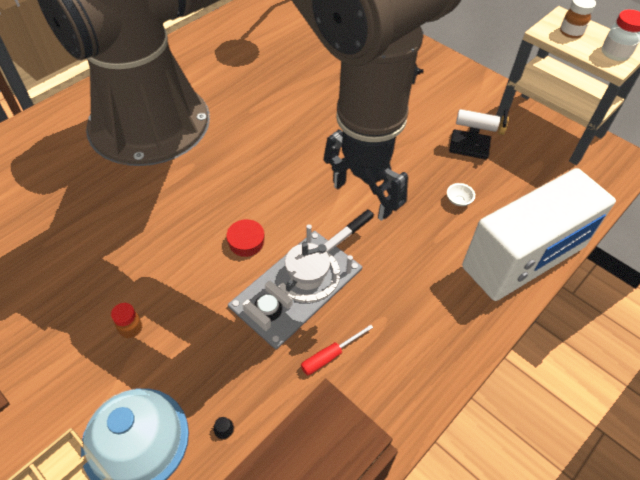

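View pics/side0.png

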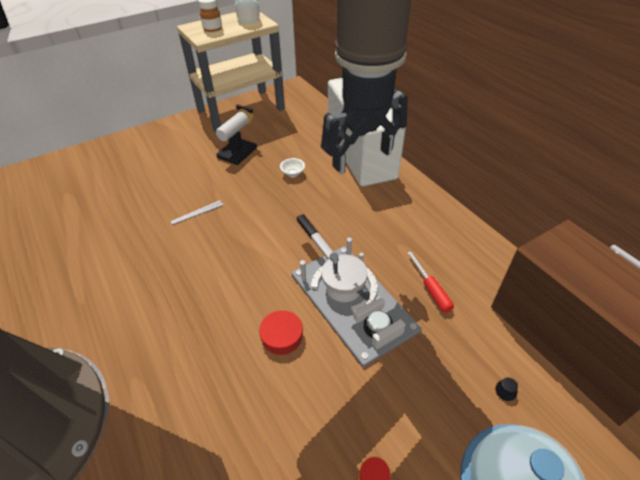

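The scene view shows the ratchet head at about (308,262), grip at (360,222) and tin at (245,238). In the side view the head is at (345,272) and the grip at (307,226). I'll enlarge both.

```bash
cat > h.py <<'E'
import numpy as np,cv2
from rig import camera,observe
def ray(c,u,v,z):
    R=np.array(c["R"]);t=np.array(c["t"]).ravel();o=-R.T@t
    d=R.T@np.array([(u-c["cx"])/c["fx"],(v-c["cy"])/c["fy"],1]);return o+d*(z-o[2])/d[2]
def proj(c,X):
    p=np.array(c["R"])@np.array(X)+np.array(c["t"]).ravel();return np.round([c["fx"]*p[0]/p[2]+c["cx"],c["fy"]*p[1]/p[2]+c["cy"]],1)
def crop(c,x0,y0,w,h,k,n):
    im=cv2.resize(c["img"][y0:y0+h,x0:x0+w,::-1],None,fx=k,fy=k,interpolation=cv2.INTER_CUBIC)
    cv2.imwrite("pics/"+n,im);return im
E
python3 - <<'E'
from h import *
a=camera("scene");b=camera("side")
A=crop(a,220,190,160,160,5,"x.png");B=crop(b,280,200,160,160,5,"y.png")
cv2.imwrite("pics/both1.png",np.hstack([A,B])[::1,::1] if 0 else cv2.resize(np.hstack([A,B]),(800,400)))
cv2.imwrite("pics/sceneC.png",A[:600]); cv2.imwrite("pics/sideC.png",B[:600])
print(ray(a,308,262,.06),ray(b,345,265,.06),ray(a,360,222,.0615),ray(b,307,226,.0615))
E
```

```text
[ 0.58570864 -0.05379074  0.06      ] [ 0.59282303 -0.04322205  0.06      ] [0.59364645 0.08433339 0.0615    ] [0.58564394 0.08128319 0.0615    ]
```

View pics/sceneC.png

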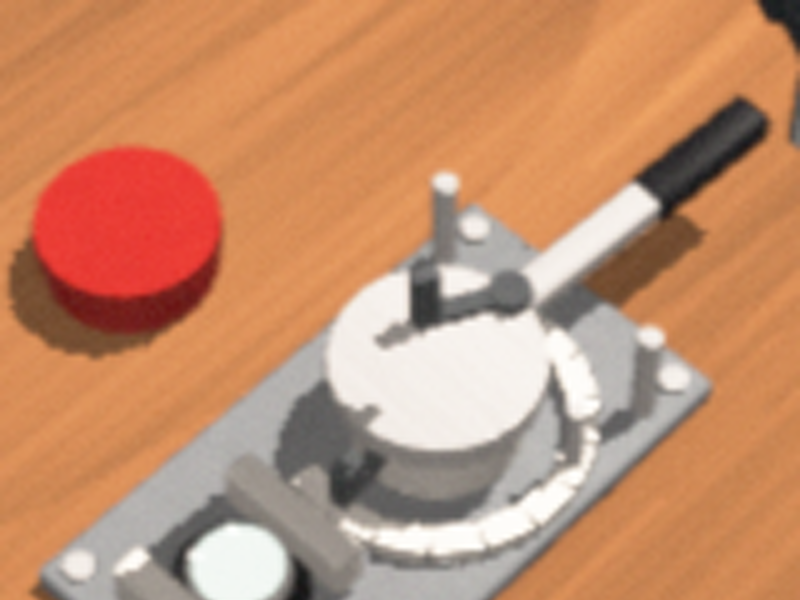

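View pics/sideC.png

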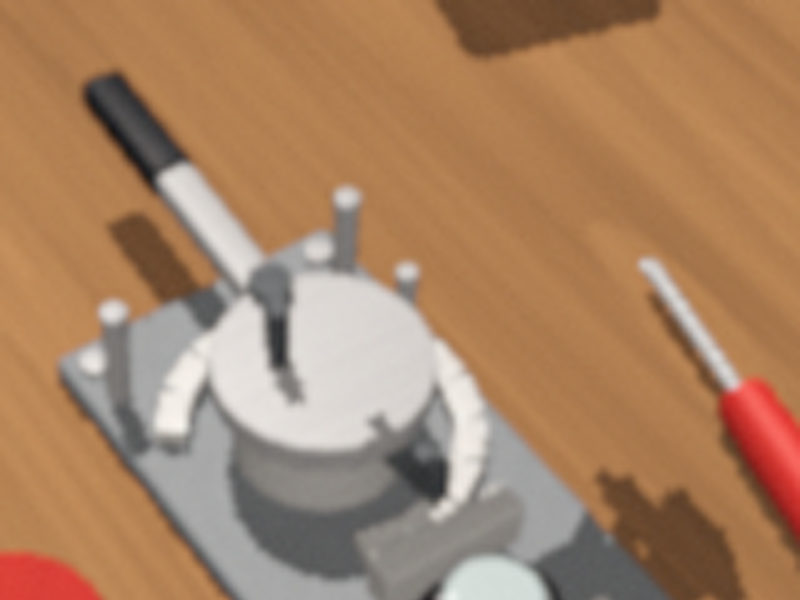

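Scene crop: head ellipse centre is about (438,357), tab top (425,265), pin (512,290), grip middle (703,150), posts (446,182) and (651,337), and the stop arm end is near (345,490). Side crop: head (322,361), tab near (272,285) to (280,365), grip (137,125), posts (347,195) and (114,312), peg (407,270). Now I'll triangulate.

```bash
cat >> h.py <<'E'
def tri(a,pa,b,pb):
    M=[];
    for c,p in((a,pa),(b,pb)):
        P=np.hstack([c["R"],np.reshape(c["t"],(3,1))]);K=np.array([[c["fx"],0,c["cx"]],[0,c["fy"],c["cy"]],[0,0,1]]);M.append(K@P)
    X=cv2.triangulatePoints(M[0],M[1],np.float64(pa).reshape(2,1),np.float64(pb).reshape(2,1));return (X[:3]/X[3]).ravel()
E
python3 - <<'E'
from h import *
a=camera("scene");b=camera("side")
A=lambda p:np.array(p)/5+[220,190]
B=lambda p:np.array(p)/5+[280,200]
np.set_printoptions(precision=4,suppress=True)
for n,p,q,z in [("head",(438,357),(322,361),.06),("grip",(703,147),(137,120),.0615),("postL",(446,182),(114,312),.062),("postR",(651,337),(347,195),.062),]:
    print(n,tri(a,A(p),b,B(q)),ray(a,*A(p),z),ray(b,*B(q),z))
print("tab",ray(a,*A((425,265)),.0915),ray(b,*B((272,278)),.0915),"pin",ray(a,*A((512,285)),.065),ray(b,*B((270,287)),.065), "peg side",ray(b,*B((407,270)),.057))
print("tin",ray(a,*A((128,222)),.03))
E
```

```text
head [ 0.5835 -0.0533  0.0576] [ 0.5842 -0.0533  0.06  ] [ 0.5823 -0.0568  0.06  ]
grip [0.5901 0.0896 0.0601] [0.5902 0.0901 0.0615] [0.5892 0.0857 0.0615]
postL [0.5302 0.0061 0.0609] [0.5302 0.0067 0.062 ] [0.5297 0.0029 0.062 ]
postR [0.6363 0.0069 0.062 ] [0.636  0.0077 0.062 ] [0.6361 0.0054 0.062 ]
tab [ 0.5671 -0.0427  0.0915] [ 0.5736 -0.0364  0.0915] pin [ 0.5838 -0.0128  0.065 ] [ 0.5836 -0.0203  0.065 ] peg side [ 0.6357 -0.0354  0.057 ]
tin [ 0.4366 -0.0783  0.03  ]
```

Two views agree to about 4 mm. The screw axis is near (0.5835, -0.054) and the handle points along about +y, at roughly 87°. The tab is near (0.569, -0.044) on its left (-x), so flipping to loosen means pushing it toward +x. I'll shut the fingers and go to the -x side of the tab.

```bash
python3 -m jog '[[0,0,0,-9,-24,15,1],[0,0,0,-9,-24,15,1],[0,0,0,-9,-24,15,1],[0,0,0,-9,-24,15,1],[0,0,0,-9,-24,15,1]]' 40; python3 -m jog '[[0,0,0,0,0,0,1],[0,0,0,0,0,0,1],[0,0,0,0,0,0,1],[0,0,0,0,0,0,1],[0,0,0,0,0,0,1]]'
python3 - <<'E'
from h import *
a=camera("wrist");cv2.imwrite("pics/w1.png",a["img"][:,:,::-1])
print(observe()["ee_pos"],observe()["force"])
for X in [(.5675,-.046,.0915),(.5835,-.054,.06),(.59,.0885,.0615)]:print(proj(a,X))
s=camera("side");crop(s,260,150,160,120,5,"s1.png");t=observe()["ee_pos"];print(proj(s,t)-[260,150])
E
```

```text
time_s: 0.72
ee_pos: [0.5288, -0.0452, 0.1232]
ee_rot: [180.0, 0.0, 90.0]
force: [-0.0, -0.3, -0.0]
finger_gap: 0.0256
time_s: 1.13
ee_pos: [0.5312, -0.0448, 0.1242]
ee_rot: [179.9, 0.0, 90.0]
force: [-0.6, -0.4, 0.0]
finger_gap: -0.0002
[ 0.53097572 -0.04480273  0.1240745 ] [ 0.18057502  0.4159707  -0.18148934]
[384.9 259.9]
[401.1 255.7]
[429.    7.2]
[ 56.  106.3]
```

View pics/w1.png

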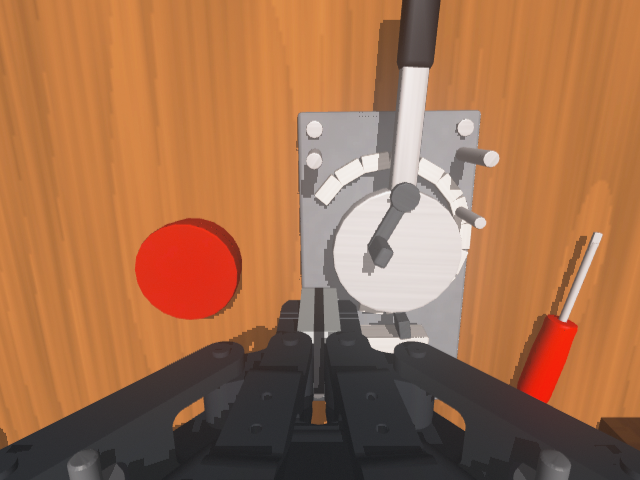

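The tab top is seen at about (383,257), against a predicted (385,260), so the estimate holds. The shut fingers are left of the tab. Lower and push toward +x.

```bash
python3 -m jog '[[0,0,0,-1,0,12,1],[0,0,0,0,0,12,1],[0,0,0,0,0,12,1],[0,0,0,0,0,12,1],[0,0,0,0,0,2,1]]'; python3 -m jog '[[0,0,0,0,5,0,1],[0,0,0,0,5,0,1],[0,0,0,0,5,0,1],[0,0,0,0,0,0,1],[0,0,0,0,0,0,1]]'; python3 -m jog '[[0,0,0,0,3,0,1],[0,0,0,0,3,0,1],[0,0,0,0,3,0,1],[0,0,0,0,3,0,1],[0,0,0,0,0,0,1]]'
```

```text
time_s: 1.65
ee_pos: [0.5293, -0.0457, 0.0722]
ee_rot: [-179.9, -0.0, 90.0]
force: [-0.7, 0.9, 0.1]
finger_gap: -0.0001
time_s: 2.07
ee_pos: [0.5457, -0.046, 0.0742]
ee_rot: [179.9, 0.0, 90.0]
force: [0.4, 1.1, 1.2]
finger_gap: -0.0001
time_s: 2.48
ee_pos: [0.5578, -0.046, 0.0738]
ee_rot: [180.0, 0.0, 90.0]
force: [-0.0, -0.0, 0.4]
finger_gap: -0.0002
```

```bash
for i in 1 2; do python3 -m jog '[[0,0,0,0,2,0,1],[0,0,0,0,2,0,1],[0,0,0,0,2,0,1],[0,0,0,0,2,0,1],[0,0,0,0,0,0,1]]'; done
python3 - <<'E'
from h import *
a=camera("wrist");cv2.imwrite("pics/w2.png",a["img"][:,:,::-1])
E
```

```text
time_s: 2.9
ee_pos: [0.5655, -0.046, 0.0737]
ee_rot: [180.0, 0.0, 90.0]
force: [0.5, -0.4, -0.3]
finger_gap: 0.0003
time_s: 3.32
ee_pos: [0.5735, -0.046, 0.0737]
ee_rot: [180.0, 0.0, 90.0]
force: [0.7, -0.2, 0.4]
finger_gap: -0.0001
```

View pics/w2.png

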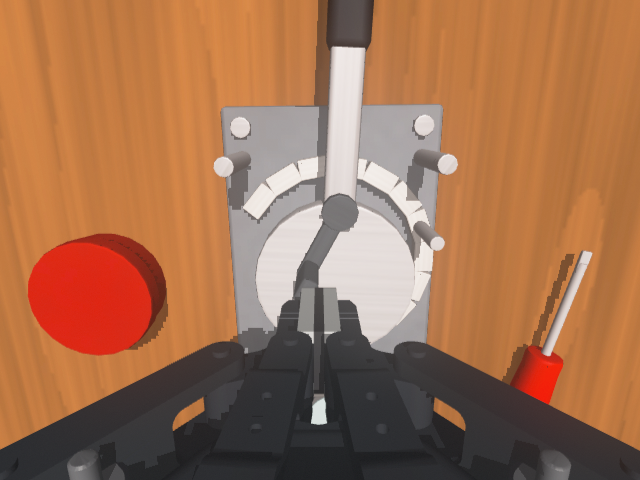

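The fingers are now at the disc, but the lever still leans left at about (308,278) and no force shows. I need a closer look from the scene and side cameras.

Run:
```python
from h import *
a=camera("wrist");s=camera("side");c=camera("scene")
t=observe()["ee_pos"];print(t,proj(a,t),proj(s,t),proj(c,t))
for X in [(.5675,-.046,.0915),(.5675,-.046,.065),(.585,-.016,.065),(.5835,-.054,.06)]:print(X,proj(a,X),proj(s,X),proj(c,X))
A=cv2.resize(crop(a,260,180,120,140,5,"x.png"),(400,466));S=cv2.resize(crop(s,300,220,80,93,5,"y.png"),(400,466))
cv2.imwrite("pics/m3.png",np.hstack([A,S]))
```

```text
[ 0.57288342 -0.04593987  0.07368147] [320.1 279.5] [336.9 265.6] [306.  251.4]
(0.5675, -0.046, 0.0915) [308.  294.8] [334.5 260.4] [303.9 244.1]
(0.5675, -0.046, 0.065) [309.4 273.2] [334.4 270. ] [303.9 252.4]
(0.585, -0.016, 0.065) [345.2 214.9] [333.4 255.6] [321.7 248.4]
(0.5835, -0.054, 0.06) [340.4 284.1] [344.1 270.9] [307.1 261.4]
```

View pics/m3.png

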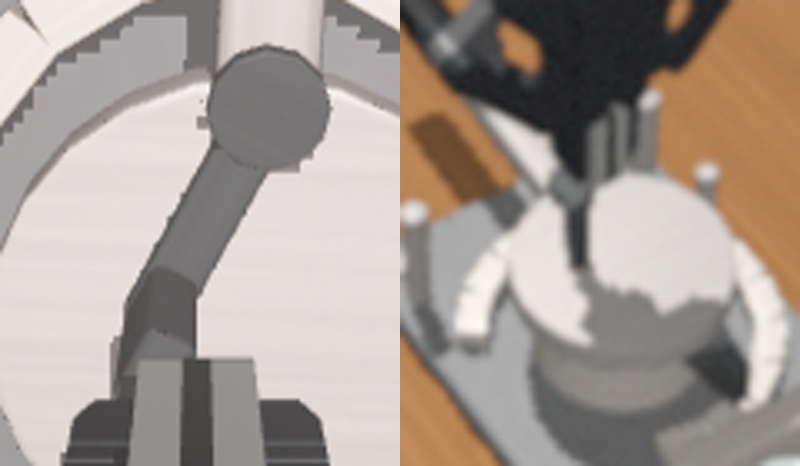

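In the side view the finger tips sit at about (340,256), while the TCP projects to (337,266). That puts the real tips well above the stated TCP, and they may have passed over the tab. I'll back off and measure the tip height from both views.

```bash
python3 -m jog '[[0,0,0,0,-10,0,1],[0,0,0,0,-10,0,1],[0,0,0,0,-10,0,1],[0,0,0,0,-10,0,1],[0,0,0,0,0,0,1]]'
python3 - <<'E'
from h import *
s=camera("side");c=camera("scene");a=camera("wrist")
t=observe()["ee_pos"];print(t,proj(s,t),proj(c,t)); print("wrist cam",-np.array(a["R"]).T@np.array(a["t"]).ravel())
o=[]
for q in(s,c):
    p=proj(q,t);x0,y0=int(p[0])-40,int(p[1])-55;im=crop(q,x0,y0,80,93,5,"x.png");cv2.drawMarker(im,tuple(int(v) for v in (p-[x0,y0])*5+2),(0,255,0),0,12,1);o.append(im);print(x0,y0)
cv2.imwrite("pics/m4.png",np.hstack(o))
E
```

```text
time_s: 3.93
ee_pos: [0.53, -0.0458, 0.0736]
ee_rot: [-179.9, -0.0, 90.0]
force: [-0.1, 0.5, -0.3]
finger_gap: 0.0001
[ 0.53333615 -0.04605817  0.07399044] [318.3 274.8] [290.9 239.3]
wrist cam [0.53175436 0.02452374 0.2498482 ]
278 219
250 184
```

View pics/m4.png

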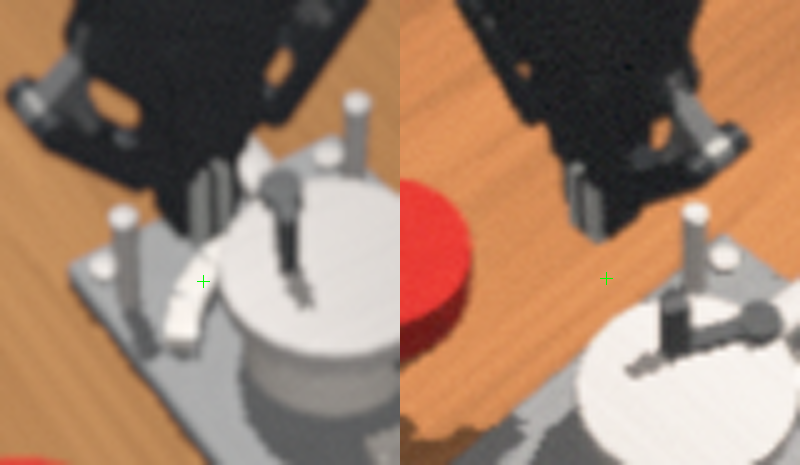

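Both views put the real tips about 8 px above the marker, around z = 0.097, or 23 mm above the reported TCP. The fingers really did pass over the tab. I'll lower 28 mm and push with force checks.

```bash
python3 - <<'E'
from h import *
s=camera("side");c=camera("scene");print(tri(s,(320.4,266.6),c,(289,232)),observe()["ee_pos"])
E
python3 -m jog '[[0,0,0,0,0,7,1],[0,0,0,0,0,7,1],[0,0,0,0,0,7,1],[0,0,0,0,0,7,1],[0,0,0,0,0,0,1]]'; python3 -m jog '[[0,0,0,0,5,0,1],[0,0,0,0,5,0,1],[0,0,0,0,5,0,1],[0,0,0,0,2,0,1],[0,0,0,0,0,0,1]]'; python3 -m jog '[[0,0,0,0,2,0,1],[0,0,0,0,2,0,1],[0,0,0,0,2,0,1],[0,0,0,0,2,0,1],[0,0,0,0,0,0,1]]';python3 -m jog '[[0,0,0,0,2,0,1],[0,0,0,0,2,0,1],[0,0,0,0,2,0,1],[0,0,0,0,2,0,1],[0,0,0,0,0,0,1]]'
```

```text
[ 0.53428034 -0.05150741  0.10234988] [ 0.53362402 -0.04605558  0.07386681]
time_s: 4.6
ee_pos: [0.5319, -0.0458, 0.0439]
ee_rot: [-179.9, -0.0, 90.0]
force: [-0.8, -0.3, -0.5]
finger_gap: -0.0002
time_s: 5.02
ee_pos: [0.5503, -0.0461, 0.0458]
ee_rot: [-180.0, 0.0, 90.0]
force: [-3.4, -2.3, 0.3]
finger_gap: -0.0002
time_s: 5.43
ee_pos: [0.558, -0.046, 0.0457]
ee_rot: [-180.0, -0.0, 90.0]
force: [-2.7, -1.7, 0.0]
finger_gap: -0.0002
time_s: 5.85
ee_pos: [0.5666, -0.0461, 0.0458]
ee_rot: [180.0, 0.0, 90.0]
force: [-1.7, -1.5, -0.1]
finger_gap: 0.0002
```

Contact at about 3 N, and the lever is moving. Continue toward its end.

```bash
for i in 1 2; do python3 -m jog '[[0,0,0,0,1.5,0,1],[0,0,0,0,1.5,0,1],[0,0,0,0,1,0,1],[0,0,0,0,1,0,1],[0,0,0,0,0,0,1]]';done
python3 - <<'E'
from h import *
print(observe()["force"])
a=camera("wrist");crop(a,220,100,200,200,3,"w5.png")
E
```

```text
time_s: 6.27
ee_pos: [0.5712, -0.046, 0.0457]
ee_rot: [180.0, -0.0, 90.0]
force: [-2.8, -2.6, 0.3]
finger_gap: -0.0005
time_s: 6.68
ee_pos: [0.5762, -0.0458, 0.0457]
ee_rot: [180.0, -0.0, 90.0]
force: [-4.4, 0.4, 1.0]
finger_gap: -0.0002
[-4.43062154  0.36489553  0.992938  ]
```

View pics/w5.png

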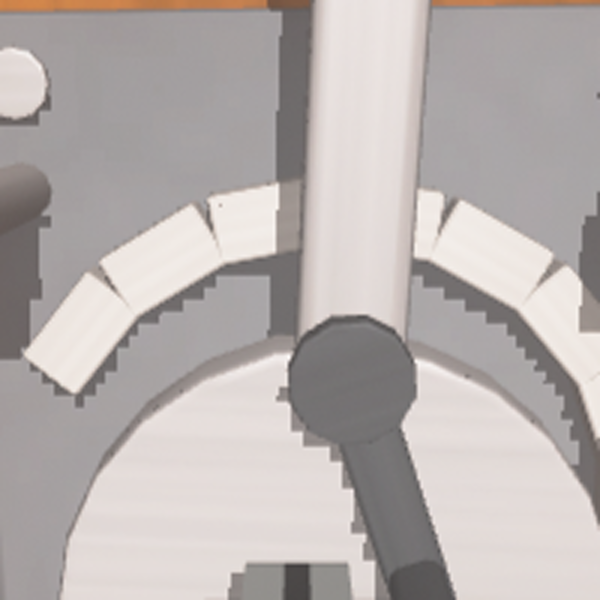

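The lever is now about 0.37 rad to the right: pin at (352,380) and arm at (418,580) in the crop. A few mm more, until it stops.

```bash
python3 -m jog '[[0,0,0,0,1,0,1],[0,0,0,0,1,0,1],[0,0,0,0,1,0,1],[0,0,0,0,0,0,1],[0,0,0,0,0,0,1]]';python3 -m jog '[[0,0,0,0,0.7,0,1],[0,0,0,0,0.7,0,1],[0,0,0,0,0,0,1],[0,0,0,0,0,0,1],[0,0,0,0,0,0,1]]'
```

```text
time_s: 7.15
ee_pos: [0.5787, -0.0457, 0.0456]
ee_rot: [-180.0, -0.0, 90.0]
force: [-5.7, 3.3, -0.1]
finger_gap: -0.0002
time_s: 7.57
ee_pos: [0.5801, -0.0458, 0.0456]
ee_rot: [-180.0, -0.0, 90.0]
force: [-4.4, 2.1, 0.1]
finger_gap: -0.0001
```

```bash
for i in 1 2; do python3 -m jog '[[0,0,0,0,0.7,0,1],[0,0,0,0,0.7,0,1],[0,0,0,0,0,0,1],[0,0,0,0,0,0,1],[0,0,0,0,0,0,1]]';done
python3 - <<'E'
from h import *
a=camera("wrist");g=cv2.cvtColor(a["img"],cv2.COLOR_RGB2GRAY)
# handle edges at two rows
for r in(120,150,180,200): 
    print(r,[int(x) for x in g[r,250:400:3]])
crop(a,240,100,180,200,3,"w6.png")
E
```

```text
time_s: 7.98
ee_pos: [0.5811, -0.0459, 0.0455]
ee_rot: [-179.9, -0.0, 90.0]
force: [-6.3, 1.4, 0.7]
finger_gap: -0.0002
time_s: 8.4
ee_pos: [0.5819, -0.046, 0.0455]
ee_rot: [-179.9, -0.0, 90.0]
force: [-10.0, -2.0, 2.1]
finger_gap: 0.0
120 [158, 159, 159, 159, 159, 158, 159, 159, 159, 159, 160, 161, 160, 161, 161, 161, 160, 161, 160, 162, 162, 161, 162, 162, 162, 110, 107, 122, 199, 225, 230, 228, 229, 228, 229, 230, 225, 225, 222, 197, 154, 166, 166, 167, 167, 166, 166, 166, 167, 167]
150 [158, 159, 159, 160, 161, 162, 162, 162, 162, 163, 162, 163, 162, 162, 162, 162, 164, 165, 164, 165, 165, 165, 165, 166, 109, 106, 183, 218, 227, 225, 224, 225, 226, 228, 224, 223, 219, 198, 172, 166, 167, 167, 167, 168, 167, 167, 166, 166, 165, 166]
180 [151, 228, 233, 232, 233, 235, 235, 234, 232, 235, 213, 236, 235, 235, 233, 233, 233, 233, 233, 234, 234, 232, 154, 149, 144, 205, 220, 221, 219, 221, 221, 224, 223, 221, 218, 200, 184, 236, 235, 235, 236, 235, 234, 233, 234, 230, 170, 167, 166, 166]
200 [217, 232, 233, 233, 179, 109, 110, 166, 165, 166, 166, 166, 165, 166, 166, 167, 167, 167, 166, 167, 168, 167, 111, 151, 203, 218, 218, 216, 218, 219, 222, 220, 218, 215, 195, 154, 168, 169, 168, 110, 111, 110, 164, 233, 232, 233, 235, 236, 233, 235]
```

View pics/w6.png

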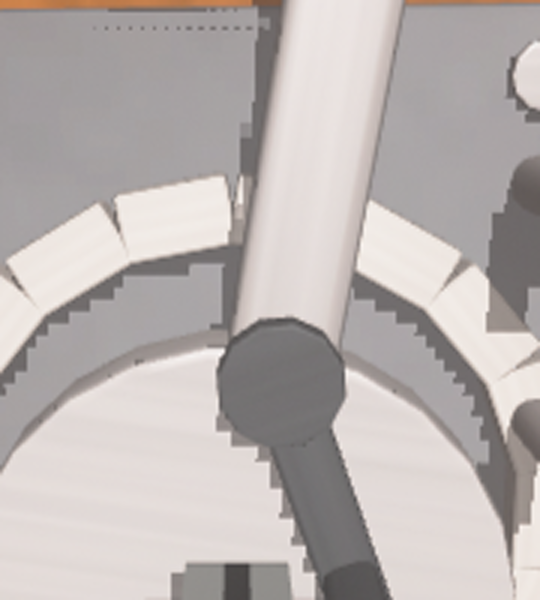

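The lever is at its end, about 0.52 rad relative to the handle, and the force rose to 10 N. The handle clicked over to about -0.17 rad. Now back off, lift, move over the grip at about (0.608, 0.089), and turn 9.7° to line up.

```bash
python3 -m jog '[[0,0,0,0,-4,0,1],[0,0,0,0,-6,0,1],[0,0,0,0,0,-20,1],[0,0,0,0,0,-20,1],[0,0,0,0,0,-20,1]]'; python3 -m jog '[[0,0,2,27,7,0,0.6],[0,0,0,27,7,0,0.6],[0,0,0,27,7,0,0.6],[0,0,0,27,7,0,0.6],[0,0,0,27,7,0,0.6]]';python3 -m jog '[[0,0,3,0,0,0,0.6],[0,0,3,0,0,0,0.6],[0,0,2,0,0,0,0.6],[0,0,0,0,0,0,0.6],[0,0,0,0,0,0,0.6]]'
python3 - <<'E'
from h import *
a=camera("wrist");c=camera("scene");s=camera("side")
cv2.imwrite("pics/w7.png",a["img"][:,:,::-1]);print(observe()["ee_pos"],observe()["ee_rot"])
A=cv2.resize(a["img"][:,:,::-1],(440,330));S=crop(s,250,160,120,110,3,"x.png");
cv2.imwrite("pics/m7.png",np.hstack([A,S]))
E
```

```text
time_s: 8.87
ee_pos: [0.5732, -0.046, 0.1064]
ee_rot: [180.0, -0.0, 90.0]
force: [0.6, 0.0, -0.3]
finger_gap: 0.0002
time_s: 9.28
ee_pos: [0.6127, 0.0893, 0.1061]
ee_rot: [179.9, -0.0, 88.0]
force: [0.0, 0.2, -0.8]
finger_gap: 0.0343
time_s: 9.7
ee_pos: [0.6122, 0.088, 0.1059]
ee_rot: [180.0, -0.0, 80.1]
force: [1.0, -0.3, 0.1]
finger_gap: 0.0343
[0.61208458 0.08786431 0.10581068] [ 1.79976417e+02 -9.02771155e-03  8.00451119e+01]
```

View pics/m7.png

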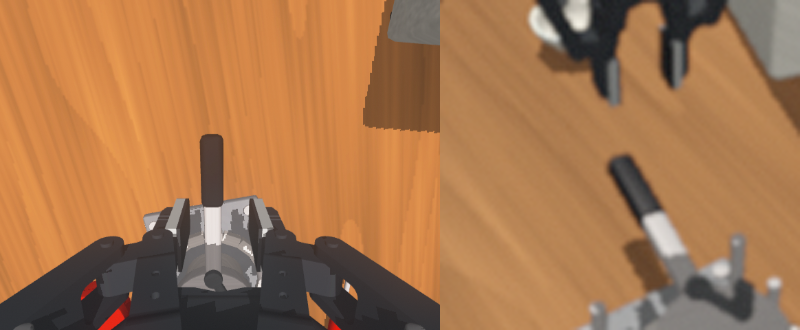

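The wrist view shows the handle parallel to the tool and between the fingers, slightly left of the middle: grip at (211,170), finger mid-line at 220. Compute the exact offset.

Run:
```python
from h import *
a=camera("wrist");k=640/440
for p in[(211.5,137),(211.5,205),(212,200)]:print(ray(a,p[0]*k,p[1]*k,.0615))
p=[ray(a,211.5*k,137*k,.0615),ray(a,211.5*k,205*k,.0615)];d=p[0]-p[1];print(np.linalg.norm(d),np.degrees(np.arctan2(d[1],d[0])))
m=(p[0]+p[1])/2;o=observe();y=np.radians(o["ee_rot"][2]);v=m-o["ee_pos"]
print("axis dist",np.linalg.norm(m[:2]-[.5835,-.054]),"tool x",v@[np.cos(y),np.sin(y),0],"tool y",v@[np.sin(y),-np.cos(y),0])
```

```text
[0.61008094 0.11970532 0.0615    ]
[0.59904192 0.05946852 0.0615    ]
[0.60034675 0.06413037 0.0615    ]
0.06123995640420667 79.61518509951856
axis dist 0.14512335307024413 tool x 0.00042935965105579807 tool y -0.007656862730312801
```

The grip is 61 to 66 mm long, 145 mm from the axis, aligned to 0.5° and offset -8 mm in tool y. Shift and descend to straddle it.

```bash
python3 -m jog '[[0,0,0,0,-8,0,0.6],[0,0,0,0,0,22,0.6],[0,0,0,0,0,22,0.6],[0,0,0,0,0,22,0.6],[0,0,0,0,0,20,0.6]]'; python3 -m jog '[[0,0,0,0,0,0,0.6],[0,0,0,0,0,0,0.6],[0,0,0,0,0,0,0.6],[0,0,0,0,0,0,0.6],[0,0,0,0,0,0,0.6]]'
python3 - <<'E'
from h import *
a=camera("wrist");s=camera("side")
A=cv2.resize(a["img"][:,:,::-1],(440,330));S=crop(s,270,180,120,110,3,"x.png");cv2.imwrite("pics/m8.png",np.hstack([A,S]))
E
```

```text
time_s: 10.32
ee_pos: [0.6033, 0.0894, 0.0188]
ee_rot: [-180.0, 0.0, 80.0]
force: [0.2, -0.3, -0.2]
finger_gap: 0.034
time_s: 10.73
ee_pos: [0.6049, 0.0895, 0.021]
ee_rot: [179.9, -0.0, 80.0]
force: [0.4, -0.5, 0.2]
finger_gap: 0.0341
```

View pics/m8.png

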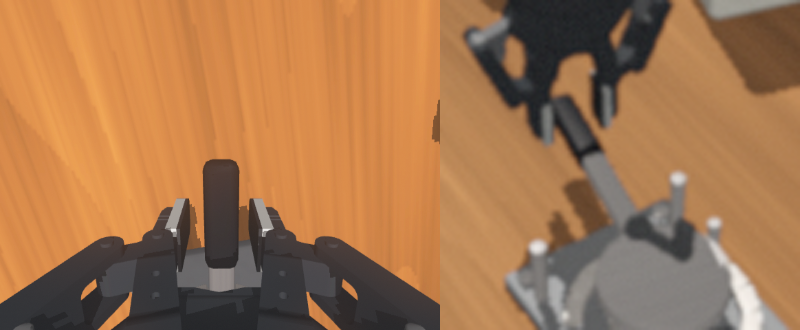

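The fingers straddle the grip cleanly: grip at (221,210), fingers at about 180 and 262. Swing back clockwise (free way) along the arc; 1° is 2.53 mm at this radius.

```bash
python3 -m jog '[[0,0,4,0,10,0,0.6],[0,0,4,0,10,0,0.6],[0,0,4,0,10,0,0.6],[0,0,4,0,10,0,0.6],[0,0,4,0,10,0,0.6]]'; python3 -m jog '[[0,0,1,0,2.5,0,0.6],[0,0,0,0,0,0,0.6],[0,0,0,0,0,0,0.6],[0,0,0,0,0,0,0.6],[0,0,0,0,0,0,0.6]]'
python3 - <<'E'
from h import *
o=observe();p=o["ee_pos"][:2]-[.5835,-.054];print(np.linalg.norm(p),np.degrees(np.arctan2(p[1],p[0])))
E
```

```text
time_s: 11.25
ee_pos: [0.6519, 0.0739, 0.0202]
ee_rot: [180.0, -0.0, 59.8]
force: [-1.2, 0.1, 0.6]
finger_gap: 0.0342
time_s: 11.67
ee_pos: [0.653, 0.073, 0.0197]
ee_rot: [-180.0, 0.0, 59.1]
force: [-0.7, 0.4, -0.8]
finger_gap: 0.0341
0.1447583638307461 61.315424641347654
```

```bash
python3 -m jog '[[0,0,0,0,3,0,0.6],[0,0,1,0,3,0,0.6],[0,0,0,0,1.5,0,0.6],[0,0,0,0,0,0,0.6],[0,0,0,0,0,0,0.6]]'; for i in 1 2 3; do python3 -m jog '[[0,0,-3,0,-7.6,0,0.6],[0,0,-3,0,-7.6,0,0.6],[0,0,-3,0,-7.6,0,0.6],[0,0,-3,0,-7.6,0,0.6],[0,0,-3,0,-7.6,0,0.6]]'; done
python3 - <<'E'
from h import *
o=observe();p=o["ee_pos"][:2]-[.5835,-.054];print(np.linalg.norm(p),np.degrees(np.arctan2(p[1],p[0])),o["force"])
E
```

```text
time_s: 12.08
ee_pos: [0.66, 0.0687, 0.0196]
ee_rot: [-180.0, 0.0, 58.0]
force: [-0.1, -0.6, -0.3]
finger_gap: 0.034
time_s: 12.5
ee_pos: [0.6256, 0.0856, 0.0197]
ee_rot: [180.0, -0.0, 73.2]
force: [0.3, -0.6, 0.4]
finger_gap: 0.0339
time_s: 12.92
ee_pos: [0.5885, 0.0928, 0.0198]
ee_rot: [180.0, 0.0, 88.2]
force: [2.0, -1.2, -0.4]
finger_gap: 0.0345
time_s: 13.33
ee_pos: [0.5514, 0.09, 0.0199]
ee_rot: [179.9, 0.0, 103.2]
force: [3.3, -1.9, -0.9]
finger_gap: 0.0343
0.14753970913275996 102.57515514200134 [ 3.27115972 -1.88029762 -0.94066259]
```

The screw is turning at about 3.8 N. Finish the stroke, then return.

```bash
python3 -m jog '[[0,0,-3,0,-7.6,0,0.6],[0,0,-3,0,-7.6,0,0.6],[0,0,-3,0,-7.6,0,0.6],[0,0,-3,0,-7.6,0,0.6],[0,0,-3,0,-7.6,0,0.6]]';python3 -m jog '[[0,0,-2,0,-5,0,0.6],[0,0,0,0,0,0,0.6],[0,0,0,0,0,0,0.6],[0,0,0,0,0,0,0.6],[0,0,0,0,0,0,0.6]]'
python3 - <<'E'
from h import *
o=observe();p=o["ee_pos"][:2]-[.5835,-.054];print(np.linalg.norm(p),np.degrees(np.arctan2(p[1],p[0])),o["force"])
s=camera("side");c=camera("scene");a=camera("wrist")
S=crop(s,290,220,120,110,3,"x.png");C=crop(c,250,210,120,110,3,"x.png");cv2.imwrite("pics/m9.png",np.hstack([S,C]))
E
```

```text
time_s: 13.75
ee_pos: [0.5158, 0.0777, 0.02]
ee_rot: [179.9, 0.0, 118.2]
force: [3.8, -0.7, -0.4]
finger_gap: 0.0338
time_s: 14.17
ee_pos: [0.5112, 0.0756, 0.0198]
ee_rot: [180.0, 0.0, 120.0]
force: [1.2, 1.0, 1.0]
finger_gap: 0.0343
0.1483899475373188 119.15506354166733 [1.22922043 0.99892306 0.9547619 ]
```

```bash
for i in 1 2 3; do python3 -m jog '[[0,0,4,0,10.2,0,0.6],[0,0,4,0,10.2,0,0.6],[0,0,4,0,10.2,0,0.6],[0,0,4,0,10.2,0,0.6],[0,0,4,0,10.2,0,0.6]]'; done; python3 -m jog '[[0,0,2,0,5,0,0.6],[0,0,0,0,2,0,0.6],[0,0,0,0,0,0,0.6],[0,0,0,0,0,0,0.6],[0,0,0,0,0,0,0.6]]'
python3 - <<'E'
from h import *
o=observe();p=o["ee_pos"][:2]-[.5835,-.054];print(np.linalg.norm(p),np.degrees(np.arctan2(p[1],p[0])),o["force"])
E
```

```text
time_s: 14.73
ee_pos: [0.5575, 0.0945, 0.0194]
ee_rot: [-179.9, 0.0, 99.8]
force: [-0.1, -1.5, -1.0]
finger_gap: 0.0343
time_s: 15.15
ee_pos: [0.6082, 0.0962, 0.0193]
ee_rot: [-179.9, 0.0, 79.8]
force: [-1.0, -0.0, -0.7]
finger_gap: 0.0342
time_s: 15.57
ee_pos: [0.6564, 0.0803, 0.0192]
ee_rot: [-179.9, 0.1, 59.8]
force: [-0.2, 0.5, 0.1]
finger_gap: 0.0344
time_s: 15.98
ee_pos: [0.6621, 0.0771, 0.0196]
ee_rot: [-180.0, 0.0, 58.1]
force: [0.2, -0.2, 0.4]
finger_gap: 0.0343
0.1528645030917513 59.04944099565749 [ 0.23573178 -0.2054776   0.3552578 ]
```

```bash
cat > f.py <<'E'
from h import *
o=observe();p=o["ee_pos"][:2]-[.5835,-.054];a=np.arctan2(p[1],p[0]);print("r %.4f ang %.1f tang force on tool %.1f"%(np.linalg.norm(p),np.degrees(a),o["force"][:2]@[np.sin(a),-np.cos(a)]))
E
for i in 1 2; do python3 -m jog '[[0,0,-3,-1,-7.6,0,0.6],[0,0,-3,-0.5,-7.6,0,0.6],[0,0,-3,-0.5,-7.6,0,0.6],[0,0,-3,-0.5,-7.6,0,0.6],[0,0,0,-0.5,0,0,0.6]]' >/dev/null; python3 f.py; done
python3 -m jog '[[0,0,-2,-0.5,-5,0,0.6],[0,0,-2,-0.5,-5,0,0.6],[0,0,-2,-0.5,-5,0,0.6],[0,0,-2,-0.5,-5,0,0.6],[0,0,0,0,0,0,0.6]]'; python3 f.py
```

```text
r 0.1511 ang 71.0 tang force on tool 0.8
r 0.1490 ang 82.4 tang force on tool -0.1
time_s: 17.23
ee_pos: [0.584, 0.0931, 0.0197]
ee_rot: [-180.0, 0.0, 90.0]
force: [1.2, 0.4, -0.5]
finger_gap: 0.0342
r 0.1471 ang 89.8 tang force on tool 1.2
```

```bash
for i in 1 2; do python3 -m jog '[[0,0,-2,0,-5,0,0.6],[0,0,-2,0,-5,0,0.6],[0,0,-2,0,-5,0,0.6],[0,0,-2,0,-5,0,0.6],[0,0,0,0,0,0,0.6]]' >/dev/null; python3 f.py; done
```

```text
r 0.1473 ang 97.3 tang force on tool 1.4
r 0.1474 ang 105.2 tang force on tool 1.9
```

```bash
for i in 1 2; do python3 -m jog '[[0,0,-2,0,-5,0,0.6],[0,0,-2,0,-5,0,0.6],[0,0,-2,0,-5,0,0.6],[0,0,-1,0,-3,0,0.6],[0,0,0,0,0,0,0.6]]' >/dev/null; python3 f.py; done
python3 - <<'E'
from h import *
s=camera("side");c=camera("scene");S=crop(s,290,220,120,110,3,"x.png");C=crop(c,250,210,120,110,3,"x.png");D=cv2.imread("pics/m9.png");cv2.imwrite("pics/m10.png",np.vstack([D[:300],np.hstack([S,C])[:300]]))
E
```

```text
r 0.1474 ang 112.1 tang force on tool 1.5
r 0.1475 ang 119.3 tang force on tool 2.0
```

No more pictures, so I'll find the arm numerically. I'll sample brightness around the r = 56 mm circle at z = 0.05 in both views, at the start and now.

```bash
cat > ring.py <<'E'
from h import *
def prof(c,im,z=.052,r=.058):
    out=[]
    for d in range(-140,60,6):
        t=np.radians(d);u,v=proj(c,(.5835+r*np.cos(t),-.0545+r*np.sin(t),z));out.append(int(im[int(round(v))-1:int(round(v))+2,int(round(u))-1:int(round(u))+2].mean()))
    return out
if __name__=="__main__":
  print("ang ",list(range(-140,60,6)))
  for n in("side","scene"):
    c=camera(n);print(n,"0",prof(c,cv2.imread(f"pics/{n}0.png")));print(n,"now",prof(c,c["img"]))
E
python3 ring.py
python3 - <<'E'
from h import *
a=camera("scene");p=np.array((345,490))/5+[220,190];X=ray(a,*p,.05)-[.5835,-.0545,0];print(np.degrees(np.arctan2(X[1],X[0])),np.linalg.norm(X[:2]))
b=camera("side");p=np.array((430,470))/5+[280,200];X=ray(b,*p,.05)-[.5835,-.0545,0];print(np.degrees(np.arctan2(X[1],X[0])),np.linalg.norm(X[:2]))
E
```

```text
ang  [-140, -134, -128, -122, -116, -110, -104, -98, -92, -86, -80, -74, -68, -62, -56, -50, -44, -38, -32, -26, -20, -14, -8, -2, 4, 10, 16, 22, 28, 34, 40, 46, 52, 58]
side 0 [128, 132, 132, 132, 127, 125, 108, 92, 62, 53, 62, 151, 217, 231, 224, 211, 166, 133, 127, 130, 130, 129, 128, 128, 128, 128, 129, 193, 142, 128, 126, 117, 154, 206]
side now [131, 135, 134, 135, 129, 128, 110, 95, 93, 93, 96, 143, 168, 143, 181, 214, 163, 71, 61, 94, 126, 131, 130, 130, 130, 131, 131, 195, 144, 130, 128, 115, 156, 203]
scene 0 [156, 176, 177, 168, 133, 95, 94, 95, 103, 82, 62, 73, 96, 95, 98, 104, 106, 101, 103, 162, 168, 175, 170, 172, 171, 119, 116, 168, 245, 229, 228, 201, 192, 183]
scene now [83, 133, 175, 166, 131, 94, 94, 94, 102, 101, 94, 93, 94, 94, 96, 104, 106, 100, 81, 93, 140, 173, 167, 170, 169, 118, 116, 167, 244, 227, 227, 198, 190, 181]
-78.16038807657864 0.06090241128908442
-82.35174583859106 0.05812142510774047
```

The arm has gone from about -83° to -33°, so the screw is near 0.87 rad (one tooth per stroke). The peg is at about 21°, which puts contact about 46° further on. Return further this time, almost to the post, to catch two teeth.

```bash
for i in 1 2 3; do python3 -m jog '[[0,0,4,0,10.2,0,0.6],[0,0,4,0,10.2,0,0.6],[0,0,4,0,10.2,0,0.6],[0,0,4,0,10.2,0,0.6],[0,0,4,-2,10.2,0,0.6]]'>/dev/null; python3 f.py; done
for i in 1 2; do python3 -m jog '[[0,0,1,0,2.5,0,0.6],[0,0,1,0,2.5,0,0.6],[0,0,0,0,0,0,0.6],[0,0,0,0,0,0,0.6],[0,0,0,0,0,0,0.6]]'>/dev/null; python3 f.py; done
```

```text
r 0.1483 ang 99.6 tang force on tool -0.2
r 0.1482 ang 79.9 tang force on tool -0.5
r 0.1478 ang 60.2 tang force on tool -0.9
r 0.1477 ang 58.5 tang force on tool 0.2
r 0.1475 ang 57.1 tang force on tool -10.6
```

On the post. Drive forward, checking force and arm angle.

```bash
for i in 1 2 3 4; do python3 -m jog '[[0,0,-2.5,0,-6.4,0,0.6],[0,0,-2.5,0,-6.4,0,0.6],[0,0,-2.5,0,-6.4,0,0.6],[0,0,-2.5,0,-6.4,0,0.6],[0,0,0,0,0,0,0.6]]' >/dev/null; python3 f.py; done; python3 ring.py|grep -E "now|ang"
```

```text
r 0.1485 ang 66.6 tang force on tool 0.2
r 0.1490 ang 76.3 tang force on tool 0.5
r 0.1495 ang 86.1 tang force on tool -0.2
r 0.1499 ang 95.6 tang force on tool 1.3
ang  [-140, -134, -128, -122, -116, -110, -104, -98, -92, -86, -80, -74, -68, -62, -56, -50, -44, -38, -32, -26, -20, -14, -8, -2, 4, 10, 16, 22, 28, 34, 40, 46, 52, 58]
side now [131, 136, 135, 136, 130, 128, 111, 96, 93, 94, 97, 148, 195, 155, 162, 214, 168, 89, 62, 84, 122, 129, 131, 131, 131, 132, 132, 196, 145, 131, 127, 118, 158, 210]
scene now [84, 96, 96, 95, 95, 94, 96, 96, 103, 103, 94, 95, 96, 95, 98, 105, 108, 101, 94, 80, 120, 175, 169, 171, 171, 119, 118, 169, 245, 229, 228, 201, 193, 175]
```

It bit at about 92°. To keep room for the spring squeeze, the final contact should come mid-stroke. So I'll finish this stroke, do a partial one to about 100°, and then the final one.

```bash
for i in 1 2 3; do python3 -m jog '[[0,0,-2,-0.5,-5.1,0,0.6],[0,0,-2,-0.5,-5.1,0,0.6],[0,0,-2,-0.5,-5.1,0,0.6],[0,0,-2,-0.5,-5.1,0,0.6],[0,0,0,0,0,0,0.6]]' >/dev/null; python3 f.py; done; python3 ring.py|grep -E "now|ang"
for i in 1 2; do python3 -m jog '[[0,0,4,0,10.2,0,0.6],[0,0,4,0,10.2,0,0.6],[0,0,4,0,10.2,0,0.6],[0,0,4,0,10.2,0,0.6],[0,0,4,0,10.2,0,0.6]]'>/dev/null; python3 f.py; done
```

```text
r 0.1482 ang 103.5 tang force on tool 1.2
r 0.1463 ang 111.4 tang force on tool 1.7
r 0.1444 ang 119.5 tang force on tool 1.8
ang  [-140, -134, -128, -122, -116, -110, -104, -98, -92, -86, -80, -74, -68, -62, -56, -50, -44, -38, -32, -26, -20, -14, -8, -2, 4, 10, 16, 22, 28, 34, 40, 46, 52, 58]
side now [131, 134, 134, 135, 130, 127, 109, 96, 93, 93, 97, 163, 220, 234, 227, 213, 163, 130, 130, 132, 131, 115, 78, 75, 117, 130, 131, 195, 144, 130, 128, 114, 156, 203]
scene now [83, 114, 160, 167, 132, 94, 94, 95, 102, 103, 95, 93, 95, 94, 97, 103, 106, 102, 96, 127, 165, 171, 109, 63, 111, 113, 116, 168, 244, 228, 227, 199, 191, 182]
r 0.1471 ang 99.2 tang force on tool -0.7
r 0.1494 ang 79.5 tang force on tool -1.2
```

Arm is at about -4°, with roughly 17° to contact. Partial stroke now.

```bash
python3 -m jog '[[0,0,4,-1,10.2,0,0.6],[0,0,4,-1,10.2,0,0.6],[0,0,2,-1,5,0,0.6],[0,0,0,0,0,0,0.6],[0,0,0,0,0,0,0.6]]'>/dev/null; python3 f.py
for i in 1 2 3; do python3 -m jog '[[0,0,-2.5,0,-6.4,0,0.6],[0,0,-2.5,0,-6.4,0,0.6],[0,0,-2.5,0,-6.4,0,0.6],[0,0,-2.5,0,-6.4,0,0.6],[0,0,0,0,0,0,0.6]]' >/dev/null; python3 f.py; done; python3 ring.py|grep -E "now|ang"
```

```text
r 0.1470 ang 69.9 tang force on tool -0.7
r 0.1476 ang 80.5 tang force on tool 0.4
r 0.1481 ang 90.2 tang force on tool -0.4
r 0.1484 ang 99.8 tang force on tool 1.6
ang  [-140, -134, -128, -122, -116, -110, -104, -98, -92, -86, -80, -74, -68, -62, -56, -50, -44, -38, -32, -26, -20, -14, -8, -2, 4, 10, 16, 22, 28, 34, 40, 46, 52, 58]
side now [131, 135, 135, 135, 130, 128, 110, 96, 93, 94, 98, 166, 220, 235, 228, 215, 170, 134, 130, 133, 133, 132, 127, 83, 77, 118, 130, 196, 145, 131, 126, 118, 158, 210]
scene now [83, 94, 94, 94, 94, 94, 95, 96, 103, 102, 95, 95, 96, 95, 96, 105, 107, 101, 102, 97, 144, 174, 167, 93, 60, 110, 117, 168, 245, 229, 227, 200, 191, 176]
```

Arm is at about +2°. Return past one tooth for the final stroke; I expect a bite near 75° and contact near 86°.

```bash
python3 -m jog '[[0,0,4,0,10.2,0,0.6],[0,0,4,0,10.2,0,0.6],[0,0,4,0,10.2,0,0.6],[0,0,4,-1,10.2,0,0.6],[0,0,4,-1,10.2,0,0.6]]'>/dev/null; python3 f.py
python3 -m jog '[[0,0,4,-1,10.2,0,0.6],[0,0,4,-1,10.2,0,0.6],[0,0,4,0,10.2,0,0.6],[0,0,2,0,5,0,0.6],[0,0,0,0,0,0,0.6]]'>/dev/null; python3 f.py
for i in 1 2; do python3 -m jog '[[0,0,-2.5,0,-6.3,0,0.6],[0,0,-2.5,0,-6.3,0,0.6],[0,0,-2.5,0,-6.3,0,0.6],[0,0,0,0,0,0,0.6],[0,0,0,0,0,0,0.6]]' >/dev/null; python3 f.py; done
for i in 1 2; do python3 -m jog '[[0,0,-1.5,0,-3.8,0,0.6],[0,0,-1.5,0,-3.8,0,0.6],[0,0,-1,0,-2.5,0,0.6],[0,0,0,0,0,0,0.6],[0,0,0,0,0,0,0.6]]' >/dev/null; python3 f.py; done; python3 ring.py|grep -E "now|ang"
```

```text
r 0.1486 ang 79.8 tang force on tool -0.4
r 0.1477 ang 65.6 tang force on tool -0.4
r 0.1480 ang 73.6 tang force on tool 0.7
r 0.1483 ang 80.7 tang force on tool -0.2
r 0.1483 ang 84.8 tang force on tool -0.1
r 0.1484 ang 88.7 tang force on tool -0.7
ang  [-140, -134, -128, -122, -116, -110, -104, -98, -92, -86, -80, -74, -68, -62, -56, -50, -44, -38, -32, -26, -20, -14, -8, -2, 4, 10, 16, 22, 28, 34, 40, 46, 52, 58]
side now [131, 135, 135, 136, 131, 129, 111, 96, 94, 94, 98, 165, 221, 235, 228, 215, 171, 135, 130, 134, 133, 132, 128, 84, 78, 118, 131, 196, 145, 131, 126, 106, 127, 129]
scene now [85, 96, 96, 95, 95, 96, 95, 97, 104, 104, 95, 96, 97, 96, 98, 106, 109, 102, 103, 99, 146, 177, 169, 95, 61, 111, 119, 169, 246, 230, 228, 153, 110, 98]
```

No bite, so the pawl likely missed the click. Go back nearer the post and try again.

```bash
python3 -m jog '[[0,0,4,0,10.2,0,0.6],[0,0,4,0,10.2,0,0.6],[0,0,4,0,10.2,0,0.6],[0,0,4,0,10.2,0,0.6],[0,0,4,0,10.2,0,0.6]]'>/dev/null; python3 f.py
python3 -m jog '[[0,0,4,0,10.2,0,0.6],[0,0,4,0,10.2,0,0.6],[0,0,3,0,7.5,0,0.6],[0,0,0,0,0,0,0.6],[0,0,0,0,0,0,0.6]]'>/dev/null; python3 f.py
for i in 1 2 3; do python3 -m jog '[[0,0,-2.5,0,-6.3,0,0.6],[0,0,-2.5,0,-6.3,0,0.6],[0,0,-2.5,0,-6.3,0,0.6],[0,0,0,0,0,0,0.6],[0,0,0,0,0,0,0.6]]' >/dev/null; python3 f.py; done; python3 ring.py|grep -E "now|ang"
```

```text
r 0.1504 ang 68.9 tang force on tool -0.3
r 0.1510 ang 58.4 tang force on tool -0.4
r 0.1517 ang 65.8 tang force on tool 0.7
r 0.1521 ang 72.6 tang force on tool 0.6
r 0.1523 ang 79.7 tang force on tool 1.4
ang  [-140, -134, -128, -122, -116, -110, -104, -98, -92, -86, -80, -74, -68, -62, -56, -50, -44, -38, -32, -26, -20, -14, -8, -2, 4, 10, 16, 22, 28, 34, 40, 46, 52, 58]
side now [132, 135, 135, 136, 131, 129, 111, 96, 94, 94, 97, 115, 208, 235, 229, 215, 171, 137, 131, 134, 133, 132, 131, 130, 90, 81, 123, 197, 140, 100, 85, 117, 124, 152]
scene now [86, 97, 97, 97, 97, 97, 98, 99, 105, 105, 96, 97, 99, 96, 99, 106, 110, 104, 103, 106, 98, 98, 101, 108, 75, 60, 116, 152, 191, 138, 128, 110, 105, 100]
```

Biting now: arm is at about +8°, so contact is near. Ease in with small steps.

```bash
for i in 1 2 3 4; do python3 -m jog '[[0,0,-1,-0.5,-2.6,0,0.6],[0,0,-1,-0.5,-2.6,0,0.6],[0,0,-1,0,-2.6,0,0.6],[0,0,0,0,0,0,0.6],[0,0,0,0,0,0,0.6]]' >/dev/null; python3 f.py; done
```

```text
r 0.1513 ang 82.8 tang force on tool 3.1
r 0.1505 ang 85.6 tang force on tool 5.2
r 0.1496 ang 88.3 tang force on tool 7.0
r 0.1487 ang 91.1 tang force on tool 10.6
```

```bash
python3 -m jog '[[0,0,-1,0,-2.6,0,0.6],[0,0,-0.5,0,-1.3,0,0.6],[0,0,0,0,0,0,0.6],[0,0,0,0,0,0,0.6],[0,0,0,0,0,0,0.6]]';python3 f.py; python3 -m jog '[[0,0,-0.5,0,-1.3,0,0.6],[0,0,0,0,0,0,0.6],[0,0,0,0,0,0,0.6],[0,0,0,0,0,0,0.6],[0,0,0,0,0,0,0.6]]';python3 f.py
```

```text
time_s: 33.87
ee_pos: [0.5772, 0.0946, 0.0201]
ee_rot: [179.8, -0.0, 94.0]
force: [11.1, 7.8, -4.4]
finger_gap: 0.0345
r 0.1487 ang 92.4 tang force on tool 11.4
time_s: 34.28
ee_pos: [0.5761, 0.0945, 0.0202]
ee_rot: [179.8, -0.0, 94.5]
force: [11.7, 7.8, -4.9]
finger_gap: 0.0341
r 0.1487 ang 92.9 tang force on tool 12.1
```

```bash
for i in 1 2; do python3 -m jog '[[0,0,-0.5,0,-1.4,0,0.6],[0,0,0,0,0,0,0.6],[0,0,0,0,0,0,0.6],[0,0,0,0,0,0,0.6],[0,0,0,0,0,0,0.6]]'|grep force;python3 f.py;done
```

```text
force: [12.6, 8.5, -5.6]
r 0.1487 ang 93.4 tang force on tool 13.0
force: [12.5, 8.2, -7.2]
r 0.1487 ang 93.9 tang force on tool 13.0
```

That is about 13.8 N at the grip. One more small step, then hold.

```bash
python3 -m jog '[[0,0,-0.4,0,-1.2,0,0.6],[0,0,0,0,0,0,0.6],[0,0,0,0,0,0,0.6],[0,0,0,0,0,0,0.6],[0,0,0,0,0,0,0.6]]'|grep force;python3 f.py;for i in 1 2; do python3 -m jog '[[0,0,0,0,0,0,0.6],[0,0,0,0,0,0,0.6],[0,0,0,0,0,0,0.6],[0,0,0,0,0,0,0.6],[0,0,0,0,0,0,0.6]]'|grep force;python3 f.py;done;python3 ring.py|grep -E "now|ang"
```

```text
force: [13.6, 9.9, -6.7]
r 0.1487 ang 94.3 tang force on tool 14.3
force: [13.1, 8.4, -6.3]
r 0.1487 ang 94.3 tang force on tool 13.7
force: [13.3, 8.1, -6.3]
r 0.1487 ang 94.3 tang force on tool 13.8
ang  [-140, -134, -128, -122, -116, -110, -104, -98, -92, -86, -80, -74, -68, -62, -56, -50, -44, -38, -32, -26, -20, -14, -8, -2, 4, 10, 16, 22, 28, 34, 40, 46, 52, 58]
side now [132, 135, 135, 136, 131, 129, 110, 95, 93, 93, 98, 166, 220, 234, 228, 215, 170, 137, 131, 133, 133, 132, 131, 131, 105, 72, 119, 196, 145, 131, 128, 117, 158, 210]
scene now [84, 94, 95, 95, 94, 95, 95, 96, 104, 103, 94, 94, 96, 93, 98, 104, 107, 102, 103, 129, 104, 171, 168, 170, 99, 55, 105, 151, 245, 229, 228, 200, 190, 144]
```

Held at about 14.7 N grip-equivalent for 0.8 s, and the arm stays still at about 10° next to the peg at about 21°. Ease off slowly until unloaded.

```bash
for i in 1 2 3; do python3 -m jog '[[0,0,0.6,0.2,1.6,0,0.6],[0,0,0.6,0.2,1.6,0,0.6],[0,0,0.6,0.2,1.6,0,0.6],[0,0,0.6,0.2,1.6,0,0.6],[0,0,0.6,0,1.6,0,0.6]]'|grep force;python3 f.py;done
```

```text
force: [8.9, -2.0, -0.9]
r 0.1488 ang 91.6 tang force on tool 8.8
force: [5.4, -1.8, 3.0]
r 0.1495 ang 88.8 tang force on tool 5.4
force: [4.3, -2.8, 1.0]
r 0.1505 ang 86.0 tang force on tool 4.4
```

```bash
for i in 1 2 3; do python3 -m jog '[[0,0,0.5,0,1.4,0,0.6],[0,0,0.5,0,1.4,0,0.6],[0,0,0.5,0,1.4,0,0.6],[0,0,0,0,0,0,0.6],[0,0,0,0,0,0,0.6]]'|grep force;python3 f.py;done;python3 ring.py|grep now
```

```text
force: [4.1, -2.6, 1.9]
r 0.1509 ang 84.5 tang force on tool 4.3
force: [2.5, -2.3, 0.3]
r 0.1510 ang 83.0 tang force on tool 2.8
force: [2.1, -1.5, -0.2]
r 0.1511 ang 81.4 tang force on tool 2.3
side now [132, 136, 135, 136, 131, 129, 111, 96, 94, 94, 99, 161, 221, 235, 228, 216, 171, 137, 131, 134, 133, 133, 131, 131, 102, 73, 120, 196, 146, 126, 109, 116, 117, 148]
scene now [85, 97, 97, 96, 98, 96, 97, 98, 105, 104, 97, 97, 97, 98, 99, 106, 110, 105, 105, 124, 103, 157, 148, 139, 85, 55, 107, 152, 191, 138, 129, 110, 105, 99]
```

```bash
for i in 1 2; do python3 -m jog '[[0,0,0.5,0,1.4,0,0.6],[0,0,0.5,0,1.4,0,0.6],[0,0,0,0,0,0,0.6],[0,0,0,0,0,0,0.6],[0,0,0,0,0,0,0.6]]'|grep force;python3 f.py;done;python3 ring.py|grep now
```

```text
force: [1.4, 0.3, -1.0]
r 0.1512 ang 80.3 tang force on tool 1.3
force: [1.3, -1.1, 0.3]
r 0.1513 ang 79.2 tang force on tool 1.5
side now [132, 136, 136, 136, 131, 129, 111, 97, 94, 94, 97, 115, 208, 236, 229, 215, 170, 137, 131, 134, 133, 132, 131, 131, 103, 74, 120, 197, 138, 83, 85, 117, 126, 155]
scene now [86, 98, 98, 97, 97, 96, 97, 98, 106, 105, 96, 97, 98, 97, 100, 107, 110, 104, 99, 107, 98, 98, 101, 109, 84, 56, 109, 150, 192, 138, 128, 110, 104, 100]
```

```bash
for i in 1 2; do python3 -m jog '[[0,0,0,0,1.5,0,0.6],[0,0,0,0,1.5,0,0.6],[0,0,0,0,0,0,0.6],[0,0,0,0,0,0,0.6],[0,0,0,0,0,0,0.6]]'|grep force;python3 f.py;done
```

```text
force: [0.7, -0.1, 0.5]
r 0.1514 ang 78.1 tang force on tool 0.7
force: [-0.1, 0.0, -0.6]
r 0.1515 ang 77.0 tang force on tool -0.1
```

Unloaded. Open a little and lift clear.

```bash
python3 -m jog '[[0,0,0,0,1,0,0.45],[0,0,0,0,0,0,0.45],[0,0,0,0,0,0,0.45],[0,0,0,0,0,0,0.45],[0,0,0,0,0,0,0.45]]';  python3 -m jog '[[0,0,0,0,0,-10,0.45],[0,0,0,0,0,-20,0.45],[0,0,0,0,0,-30,0.45],[0,0,0,0,0,-30,0.45],[0,0,0,0,0,-30,0.45]]';python3 -m jog '[[0,0,0,0,0,-20,0.45],[0,0,0,0,0,0,0.45],[0,0,0,0,0,0,0.45],[0,0,0,0,0,0,0.45],[0,0,0,0,0,0,0.45]]'
python3 ring.py
python3 - <<'E'
from h import *
s=camera("side");c=camera("scene")
# bystander check: mean abs colour diff regions & handle angle sampling at r=.14 on grip (dark)
for n,q in(("side",s),("scene",c)):
    g=q["img"].mean(2);print(n,[(d,int(g[int(v),int(u)])) for d in range(62,120,4) for u,v in [proj(q,(.5835+.14*np.cos(np.radians(d)),-.0545+.14*np.sin(np.radians(d)),.0615))]])
def red(im):
    h=cv2.cvtColor(im,cv2.COLOR_BGR2HSV);m=cv2.inRange(h,(0,190,90),(4,255,255))|cv2.inRange(h,(175,190,90),(180,255,255));_,_,st,ce=cv2.connectedComponentsWithStats(m);return [(int(st[i,4]),ce[i].round(1).tolist()) for i in range(1,len(st)) if st[i,4]>60]
print(red(cv2.imread("pics/scene0.png")));print(red(c["img"][:,:,::-1].copy()))
# lever tab position: dark at tab top in loosen / tighten for several handle angles
for n,q in(("side",s),("scene",c)):
  g=q["img"].mean(2)
  for h in(74,78,82,86):
    o=[]
    for l in(-.45,.0,.5):
      t=np.radians(h);p=np.array([.5835+.038*np.cos(t),-.0545+.038*np.sin(t)])-.034*np.array([np.cos(t+l),np.sin(t+l)]);u,v=proj(q,(*p,.08));o.append(int(g[int(v),int(u)]))
    print(n,h,o)
E
```

```text
time_s: 41.25
ee_pos: [0.6185, 0.0935, 0.0197]
ee_rot: [-180.0, 0.0, 80.4]
force: [-0.5, 0.9, 0.5]
finger_gap: 0.0471
time_s: 41.67
ee_pos: [0.6183, 0.0934, 0.1417]
ee_rot: [-180.0, 0.0, 80.4]
force: [0.7, -0.4, 0.1]
finger_gap: 0.047
time_s: 42.08
ee_pos: [0.6178, 0.0934, 0.1588]
ee_rot: [-179.9, 0.0, 80.4]
force: [0.3, -0.5, 0.4]
finger_gap: 0.047
ang  [-140, -134, -128, -122, -116, -110, -104, -98, -92, -86, -80, -74, -68, -62, -56, -50, -44, -38, -32, -26, -20, -14, -8, -2, 4, 10, 16, 22, 28, 34, 40, 46, 52, 58]
side 0 [128, 132, 132, 132, 127, 125, 108, 92, 62, 53, 62, 151, 217, 231, 224, 211, 166, 133, 127, 130, 130, 129, 128, 128, 128, 128, 129, 193, 142, 128, 126, 117, 154, 206]
side now [128, 132, 132, 133, 127, 125, 108, 93, 91, 91, 94, 106, 148, 223, 225, 208, 156, 130, 127, 130, 130, 129, 128, 128, 99, 69, 83, 127, 129, 129, 123, 116, 154, 206]
scene 0 [156, 176, 177, 168, 133, 95, 94, 95, 103, 82, 62, 73, 96, 95, 98, 104, 106, 101, 103, 162, 168, 175, 170, 172, 171, 119, 116, 168, 245, 229, 228, 201, 192, 183]
scene now [159, 179, 176, 100, 96, 96, 98, 97, 106, 104, 96, 97, 97, 96, 100, 107, 110, 104, 100, 98, 98, 107, 137, 111, 83, 54, 67, 108, 153, 220, 230, 173, 107, 107]
side [(62, 132), (66, 129), (70, 128), (74, 65), (78, 55), (82, 134), (86, 128), (90, 128), (94, 122), (98, 131), (102, 130), (106, 133), (110, 132), (114, 130), (118, 134)]
scene [(62, 143), (66, 145), (70, 26), (74, 66), (78, 115), (82, 146), (86, 153), (90, 148), (94, 151), (98, 168), (102, 153), (106, 158), (110, 161), (114, 158), (118, 147)]
[(366, [629.5, 20.4]), (1025, [245.1, 236.8]), (424, [122.8, 313.9]), (371, [319.1, 360.1])]
[(352, [629.5, 20.4]), (1017, [245.1, 236.7]), (411, [122.7, 314.0]), (355, [319.4, 360.0])]
side 74 [126, 94, 57]
side 78 [126, 94, 57]
side 82 [126, 94, 55]
side 86 [128, 94, 57]
scene 74 [140, 137, 60]
scene 78 [142, 137, 58]
scene 82 [142, 137, 58]
scene 86 [142, 137, 61]
```

```bash
python3 -c "
from rig import hand_in;print(hand_in())"
```

```text
the job is handed in; nothing more can be done
None
```

I flipped the lever to loosen, backed the screw off with the ratchet handle, pressed the stop arm snug against the peg, and handed in at about 42 s of the 72 s allowed. No verdict was reported.

**Lever:** The first pass missed it because the real fingertips sit about 25 mm above the reported tool point. I lowered the fingers and pushed the tab over to its end, about 0.5 rad. In the last images it is still on the loosen side.

**Screw:** It took five strokes of the handle, gaining about one tooth on the full ones, plus one try that gained nothing because the pawl missed its click.

**Snug press:** I leaned on the stop at about 14 to 15 N at the grip (13.8 N measured at 149 mm from the axis) and held it for about 0.8 s, staying under the 19 N limit. I then eased off to zero force and lifted clear.

**Last checks:**
- The stop arm is at about 10° and the peg at about 21°. It went from about -83°, so the screw turned about 1.6 rad. The arm did not move while I eased off.
- The red tin, the jar cap and the screwdriver are where they were to within 0.3 pixel. I did not measure the loupe, tweezers or parts cup, and the robot did not go near them.
- I worked out the force between arm and peg from the wrist force. I did not measure it directly.
- The 12-picture limit was used up, so the final checks used pixel brightness samples and were not viewed as images.

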